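# Fit a fresh charcoal filter in the compost caddy and snap its vent cap home

### The job

Put a fresh odour filter in the lid of the compost caddy: push the black oblong filter cassette squarely to the bottom of the well in the lid, so that the pronged stud stands up through its bore. Then press the pale round vent cap onto the stud until it clicks over the prongs, and go on pressing after the click: finish with the gripper still holding the cap and pushing it firmly down on the cassette, without letting go. Leave the other things on the table where they are.

Things in the scene. Friction and masses are not known exactly. Their poses are not given: they have to be found in the camera images.
- caddy: Round compost caddy, cream pail with sage-green lid, 175 mm across, fixed; origin at the centre of its underside, z up. The lid's flat top is at z 112; on it a raised housing, 108 mm along caddy x, 96 along y, flat top at z 128, with the oblong well in its middle. A wire handle lies folded down on the -x side.
- well (a point): Centre of the well's floor, 114 mm above the table, on the stud's axis; axes as the caddy's, z up. The well is 61 mm along x, 49 along y, 14 deep, straight-walled. From its floor rises a pale split stud: an 8 mm core, 36 mm tall, amid four springy prongs with rounded barbs 24 mm across over all, widest 31.5 mm above the floor.
- prong0 (a joint): First prong's bend (rad): 0 = at rest, 0.02 to 0.08 while the cap's lip squeezes it inwards, 0 again once the cap has clicked. The cap meets the barbs with its origin 31 mm above the well's floor, needs a push of about 10 to 15 N, snaps over at about 27 mm (the force drops) and is home on the cassette at 24 mm; then 6 to 12 N hold it well down.
- prong1 (a joint): Second prong, likewise.
- prong2 (a joint): Third prong, likewise.
- prong3 (a joint): Fourth prong, likewise.
- cassette: Loose black block 58 mm along its x, 46 along its y, 24 tall, 70 g, with a 31 mm bore right through, foot chamfered 3 mm; flat on the table, foot down. Origin: centre of its underside, z up. Fits the well either way round, 1.5 mm play a side; fully down it stands 10 mm proud of the housing. Grip it across the 46 mm near its top, so that the fingertips clear the housing.
- cap: Loose pale round vent cap, 35 g, right way up; origin at the centre of its underside, z up. Body 46 mm across, 20 tall; on top a finger grip 34 mm along cap x, 10 thick along cap y, from 20 to 36 mm above the origin. Inside, a tapered snap lip: mouth 25 mm, throat 20 mm across at 4.5 mm up. Any yaw fits the stud.
- herb_bottle: Bystander: corked glass herb bottle, 63 mm across, 137 tall; origin at the centre of its underside.
- biscuit_box: Bystander: red card biscuit box lying on its long side, 55 x 172 x 82; origin at the centre of its underside.
There are look-alikes about, which are no part of the job. What is shaped like the cap but green is not meant.

How it is judged:
By the outcome, as a careful person would: the job done as asked, in the order asked, and still so for the second after the job is handed in, while the arm keeps its last pose, push and grip.
It also fails if it takes over 53 s, if anything falls off the work surface, if the arm or the gripper's body presses on something with over 40 N, if the wrist force passes 120 N, or if a joint passes its speed limit or range.

### The arm

A 7-joint arm with a two-finger parallel gripper is mounted at the origin on a cart in front of the work surface, level with it; the furniture and walls round the work are solid. World frame = base frame: x ahead of the robot, y to its left, z up, the work surface at z = 0. Lengths are in m, angles in rad, forces in N, time in s.
With the tool pointing down it reaches from about 0.425 to 0.8 m from the base axis. Payload 8.3 kg.
Tool frame: the origin (TCP) lies between the finger pads; the fingertips stand arm.tip_reach ahead of it and the grasp point (between the pads) lies 8 mm behind it (arm.tip_reach is the distance from the TCP to the fingertips, in m); z points along the fingers, y is the line along which they close (so a half turn about z gives the same grasp; the last joint's range is limited). The gripper opens to 85 mm and grips with 20 to 120 N. Pads are 22 mm wide; open, the fingers measure 114 mm over their backs; the gripper's body (76 mm by 85 mm) begins 54 mm behind the grasp point. The pads swing forward as they close: fully open they stand 13 mm farther back than shut.
Start: joints at [1.279, 0.383, 0.016, 1.37, -0.006, 1.388, -0.046], TCP at [0.142, -0.609, 0.242] pointing down, gripper open.
Joint ranges: [-2.95, 2.95], [-0.25, 2.06], [-1.52, 1.56], [0.18, 2.33], [-1.44, 4.58], [0.02, 2.06], [-3.01, 3.01]. Speed limits (rad/s): [2.39, 2.39, 3.01, 3.01, 3.14, 3.14, 3.14].

### API

Orientations are given as a unit quaternion [x, y, z, w].
In Python, from bench import get_obs, vision, order, arm gives the robot as it stands. The module is installed in compiled form; this text tells all that it offers.
- The arm moves only by the tool send_rows, never from a script. Its argument "plan" is one flat list of numbers, 5 for each row, row after row: the shift along the tool's x, y, z in mm, then the turn about the tool's z in degrees, then the closure, from -1 (fully open) to 1 (shut). In form: [tx, ty, tz, yaw, claw, tx, ty, tz, yaw, claw, ...]. A call has 1 to 12 rows; each row shifts and turns the commanded pose from where the row before left it, along the tool's axes as they then stand; what a row does not reach is not made up. A row lasts 1/12 s, in which the tool goes at most 41.7 mm and 7.16 degrees, less where a joint would pass 70% of its speed; a pose out of reach is approached as far as the arm can. A call with a gripper value outside its range is refused whole. The fingers move at their own pace and stop on an object; the grip force is fixed at half the most. Time passes only in rows, so rows that do not move let the fingers close. It gives the time, the measured TCP pose, the force, the opening and the grip force at its end, in the units of the state.
- get_obs(): the state, without advancing time (a new reading comes with each control period).
- vision.grab_frame(name): name is "side" or "top"; returns a dict with "pixels" (400x640x3 uint8, red, green, blue), "vfov" (degrees; the focal length in pixels is half the picture's height over the tangent of half this angle, whatever the lens; pixels are square), "cx", "cy" (the principal point, pixels), "R" (3x3) and "t" (3): a world point X has camera coordinates R X + t. Camera axes: x right, y down, z forward; pixel columns grow to the right and rows downward; lengths in m; the calibration is good to about 2 mm. A picture is of the moment at which its call begins. There is no depth.
- order.close_job(): hands the job in; it is judged then, once.
The state is a dict: "time": time; "q": joint angles; "joint_velocities": joint speeds; "tau": joint torques, N m; "tool_pos": TCP position; "eef_rot": TCP orientation; "contact_force": force on the tool from outside, world axes, zero at the start; "wrist_torque": the same for the moment, N m; "finger_gap": opening from 0.0 (shut) to 1.0 (fully open); "grasp_force": force on a finger pad.
Only numpy, scipy, OpenCV 4.12 (cv2) and the standard library are available. Lean on these libraries where they do the work, as an engineer would, in place of code of your own. Each camera call takes 0.05 s, during which the arm holds its last target. There are 200 camera calls.

## Working session

There is one attempt and no reset: what is moved stays moved. The work goes in short steps, Python scripts to look and compute and a tool call to move; the robot and the scene stay as the last step left them, time stands still between calls to the robot, and variables do not carry over. Pictures are saved under pics/ and viewed, at most 10 in all, crops included, and the job is handed in when it is done.

Besides the shell and the picture viewer there is one more tool, called after "Call:" as name(argument=value, ...) on one line, values as JSON. send_rows: Moves the arm, as the interface text tells. Its arguments: {"type":"object","properties":{"plan":{"type":"array","items":{"type":"number"}}},"required":["plan"]}

```bash
mkdir -p pics; python3 - <<'E'
from bench import get_obs, vision, arm
import cv2
o=get_obs(); print({k:o[k] for k in ("time","tool_pos","eef_rot","finger_gap","contact_force")}, arm.tip_reach)
for n in("side","top"):
    f=vision.grab_frame(n); cv2.imwrite(f"pics/{n}0.png",f["pixels"][:,:,::-1]); print(n,f["vfov"],f["cx"],f["cy"],f["R"],f["t"])
E
```

```text
{'time': 0.0, 'tool_pos': array([ 0.14167533, -0.60823776,  0.24126459]), 'eef_rot': array([ 9.93459947e-01,  1.14176992e-01, -1.26937193e-04, -9.65909895e-04]), 'finger_gap': 0.9967588607265475, 'contact_force': array([-0.93715773, -0.8428755 ,  0.16212754])} 0.011
side 54.34923820692285 317.1380454200317 196.38260220353575 [[ 0.98707094 -0.1592285   0.01836446]
 [-0.05459848 -0.4417399  -0.89548025]
 [ 0.15069829  0.88289985 -0.44472225]] [-0.49726275  0.13449517  0.79472321]
top 43.654647828011015 323.09389041720436 202.3377523479667 [[-0.02516796 -0.99949856 -0.01921475]
 [-0.98946723  0.027647   -0.14209237]
 [ 0.14255235  0.01543619 -0.98966689]] [0.0508857  0.54534145 1.06926905]
```

View pics/top0.png

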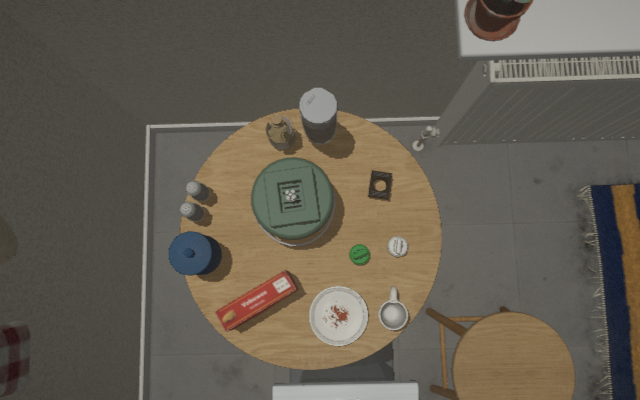

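View pics/side0.png

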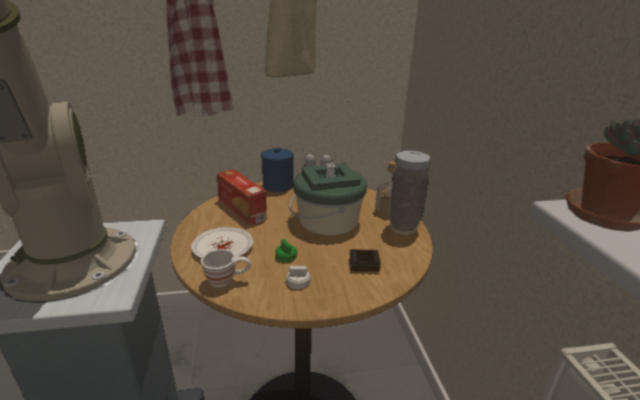

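The top view shows the cassette at (380,186), the cap at (398,246), the green look-alike at (360,254) and the caddy's well at (291,196). In the side view the cassette is at (365,261), the cap at (298,278) and the housing at (331,178). I'll zoom in on both.

```bash
python3 - <<'E'
import cv2,numpy as np
t=cv2.imread("pics/top0.png");s=cv2.imread("pics/side0.png")
z=lambda im,x,y,w,h,k:cv2.convertScaleAbs(cv2.resize(im[y:y+h,x:x+w],None,fx=k,fy=k,interpolation=cv2.INTER_CUBIC),alpha=1.5)
a=z(t,245,150,170,115,4.7) 
cv2.imwrite("pics/ztop.png",a)
b=z(s,270,145,125,150,4); cv2.imwrite("pics/zside.png",b); print(a.shape,b.shape)
E
```

```text
(540, 799, 3) (600, 500, 3)
```

View pics/ztop.png

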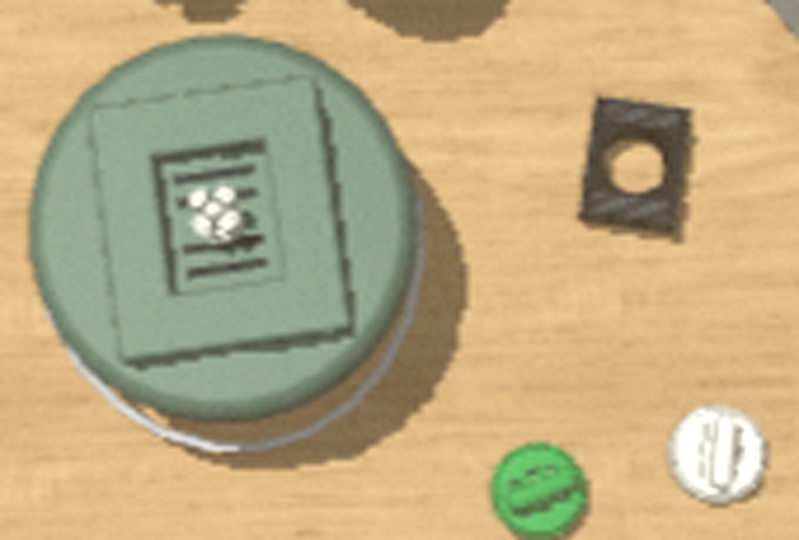

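View pics/zside.png

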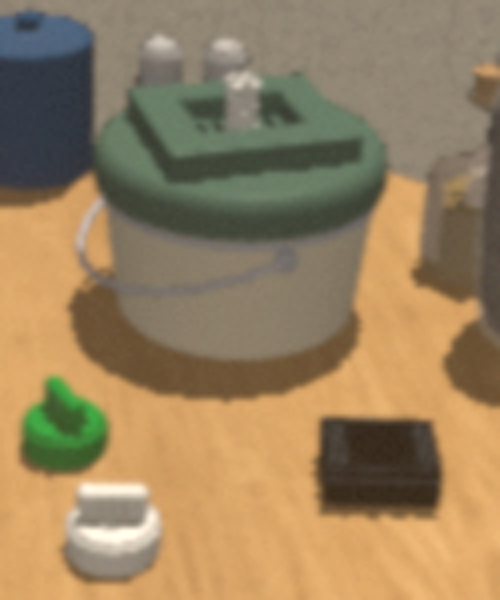

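The top zoom shows the cassette's corners at about (600,98), (692,108), (682,238) and (580,220), with the bore at (637,167). The cap is at (718,454) with its grip running roughly vertical. The stud is at (215,211) and the housing's corners are (92,105), (315,78), (352,335) and (125,362). In the side zoom the cap's grip is at (113,503), the cassette's top runs from (320,420) to (438,490), and the stud's top is at (242,80).

```bash
cat > h.py <<'E'
import numpy as np,cv2
from bench import get_obs,vision
class Cam:
    def __init__(s,n):
        f=vision.grab_frame(n); s.im=f["pixels"][:,:,::-1].copy(); s.f=200/np.tan(np.radians(f["vfov"]/2))
        s.cx,s.cy,s.R,s.t=f["cx"],f["cy"],np.array(f["R"]),np.array(f["t"]); s.C=-s.R.T@s.t
    def ray(s,p): 
        d=s.R.T@np.array([(p[0]-s.cx)/s.f,(p[1]-s.cy)/s.f,1]); return d/np.linalg.norm(d)
    def plane(s,p,z): d=s.ray(p); return s.C+d*(z-s.C[2])/d[2]
    def proj(s,X): c=s.R@np.array(X)+s.t; return s.f*c[:2]/c[2]+[s.cx,s.cy]
def tri(a,pa,b,pb):
    da,db=a.ray(pa),b.ray(pb); A=np.c_[da,-db]; k=np.linalg.lstsq(A,b.C-a.C,rcond=None)[0]
    P,Q=a.C+k[0]*da,b.C+k[1]*db; return (P+Q)/2,np.linalg.norm(P-Q)
def comps(mask,x0,y0,x1,y1):
    m=np.zeros_like(mask);m[y0:y1,x0:x1]=mask[y0:y1,x0:x1]
    n,l,st,c=cv2.connectedComponentsWithStats(m); i=1+np.argmax(st[1:,4]); return (l==i).astype(np.uint8),st[i],c[i]
def rect(m): return cv2.minAreaRect(np.argwhere(m)[:,::-1].astype(np.float32))
E
python3 - <<'E'
from h import *
np.set_printoptions(precision=4,suppress=True)
T,S=Cam("top"),Cam("side"); print(T.C,S.C)
zt=lambda x,y:((x+.5)/4.7-.5+245,(y+.5)/4.7-.5+150); zs=lambda x,y:((x+.5)/4-.5+270,(y+.5)/4-.5+145)
def show(nm,c,m): 
    mm,st,ce=comps(m.astype(np.uint8),*c); print(nm,st,ce,rect(mm)); return mm,ce
tm=T.im.max(2); sm=S.im.max(2)
sat=lambda im:cv2.cvtColor(im,cv2.COLOR_BGR2HSV)[:,:,1]
print("val cas",T.im[190,372],"table",T.im[190,400],"cap",T.im[246,394],"stud",T.im[194,291],"side cap",S.im[278,296],"table",S.im[290,320])
m,ct=show("cas top",(360,165,400,210),tm<75); m2,cs=show("cas side",(345,245,385,275),sm<75)
mc,cct=show("cap top",(383,232,413,262),(sat(T.im)<60)&(tm>90)); show("cap side",(283,263,315,292),(sat(S.im)<60)&(sm>80))
show("stud top",(280,185,305,208),(sat(T.im)<50)&(tm>120))
print("cas z0",T.plane(ct,.012),"cap plane",T.plane(cct,.015))
print("cas corners z24",[T.plane(zt(*p),.024) for p in((600,98),(692,108),(682,230),(580,218))])
H=[T.plane(zt(*p),.128) for p in((92,105),(315,78),(352,335),(125,362))]; print("housing",H,np.mean(H,0))
print("stud z.147",T.plane(zt(215,211),.148), "tri",tri(T,zt(215,209),S,zs(242,80)))
print("cas tri",[tri(T,zt(*a),S,zs(*b)) for a,b in (((600,98),(437,423)),((580,220),(320,421)))])
print("cap grip tri",tri(T,zt(720,455),S,zs(113,487)))
E
```

```text
[0.3885 0.0193 1.1367] [ 0.3784 -0.7214  0.483 ]
val cas [44 53 60] table [ 93 130 155] cap [139 148 149] stud [147 156 157] side cap [153 167 176] table [ 70 111 146]
cas top [369 171  23  29 404] [379.7698 184.6064] ((379.75543212890625, 184.83407592773438), (20.485374450683594, 26.432743072509766), 7.594643592834473)
cas side [349 250  31  23 648] [364.1296 260.9244] ((364.0, 261.0), (22.0, 30.0), 90.0)
cap top [387 236  21  21 344] [397.157 246.061] ((397.0, 246.0), (20.0, 20.0), 90.0)
cap side [287 266  23  23 439] [297.7244 276.9613] ((298.0, 277.0), (22.0, 22.0), 90.0)
stud top [285 189  11  12  79] [289.8481 194.5696] ((290.0, 194.5), (11.0, 10.0), 90.0)
cas z0 [ 0.5877 -0.0935  0.012 ] cap plane [ 0.4467 -0.1263  0.015 ]
cas corners z24 [array([ 0.6186, -0.0767,  0.024 ]), array([ 0.6124, -0.1208,  0.024 ]), array([ 0.5532, -0.1133,  0.024 ]), array([ 0.5603, -0.0649,  0.024 ])]
housing [array([0.6005, 0.155 , 0.128 ]), array([0.6097, 0.0568, 0.128 ]), array([0.4959, 0.0433, 0.128 ]), array([0.4869, 0.1416, 0.128 ])] [0.5482 0.0992 0.128 ]
stud z.147 [0.5486 0.1    0.148 ] tri (array([0.5484, 0.1   , 0.1494]), np.float64(0.0017227958425369715))
cas tri [(array([ 0.6196, -0.0769,  0.0249]), np.float64(0.0023578284057343105)), (array([ 0.5604, -0.065 ,  0.0236]), np.float64(0.0019500808637758719))]
cap grip tri (array([ 0.4454, -0.1248,  0.037 ]), np.float64(0.0013797461832809898))
```

```bash
python3 - <<'E'
from h import *
np.set_printoptions(precision=4,suppress=True)
T,S=Cam("top"),Cam("side"); k=8
def up(C,x,y,w,h): return cv2.resize(C.im[y:y+h,x:x+w],None,fx=k,fy=k,interpolation=cv2.INTER_CUBIC)
def back(p,x,y): return (np.array(p)+.5)/k-.5+[x,y]
# cassette: hull of dark, rectified to z=.024
u=up(T,362,165,38,45).max(2); m=(u<100).astype(np.uint8); m,st,c=comps(m,0,0,u.shape[1],u.shape[0])
P=cv2.convexHull(np.argwhere(m)[:,::-1].astype(np.float32))[:,0]
W=np.array([T.plane(back(p,362,165),.024)[:2]*1000 for p in P],np.float32); r=cv2.minAreaRect(W); print("cas",r,cv2.boxPoints(r))
# bore: inner bright hole
hole=((u>=100)&(cv2.fillPoly(np.zeros_like(m),[P.astype(np.int32)],1)>0)).astype(np.uint8); b,st,c=comps(hole,60,70,230,260); print("bore",st,back(c,362,165),T.plane(back(c,362,165),.012))
# cap
u=up(T,383,232,32,32); hs=cv2.cvtColor(u,cv2.COLOR_BGR2HSV); m=((hs[:,:,1]<70)&(hs[:,:,2]>60)).astype(np.uint8); m,st,c=comps(m,0,0,256,256)
m=cv2.morphologyEx(m,cv2.MORPH_CLOSE,np.ones((25,25))); P=cv2.convexHull(np.argwhere(m)[:,::-1].astype(np.float32))
e=cv2.fitEllipse(P); print("cap",e,T.plane(back(e[0],383,232),.012))
# well rim: lid green mask complement inside; stud core
u=up(T,270,172,45,45); cv2.imwrite("pics/w.png",np.hstack([u,cv2.resize(up(T,383,232,32,32),(360,360))]))
E
```

```text
cas ((583.89306640625, -93.4195327758789), (51.33024978637695, 65.05838012695312), 79.43170928955078) [[ 547.2085 -112.6832]
 [ 611.1633 -124.6154]
 [ 620.5776  -74.1559]
 [ 556.6228  -62.2237]]
bore [ 102  123   92   86 6183] [380.1205 185.3465] [ 0.586  -0.0943  0.012 ]
cap ((116.92623901367188, 115.86663055419922), (167.231689453125, 171.8712615966797), 121.42904663085938) [ 0.4469 -0.1267  0.012 ]
```

View pics/w.png

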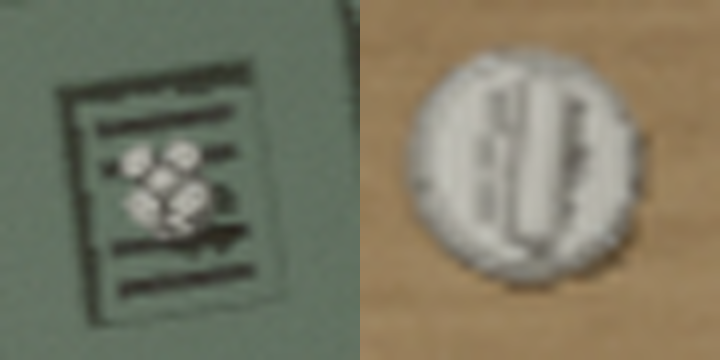

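The left panel shows the well's rim corners at (58,92), (250,62), (287,298) and (95,325), with the stud core at (163,180). The right panel shows the cap's grip bar nearly vertical near (540,165).

```bash
cat >> h.py <<'E'
from scipy.spatial.transform import Rotation as Ro
def go(x,y,z,yaw):
    "shift in tool axes (mm) after turning tool x to world yaw (deg)"
    o=get_obs(); R=Ro.from_quat(o["eef_rot"]).as_matrix(); cur=np.degrees(np.arctan2(R[1,0],R[0,0]))
    a=np.radians(yaw); d=(np.array([x,y,z])-o["tool_pos"])*1000
    print("t%.2f"%o["time"],"pos",o["tool_pos"].round(4),"yaw %.1f tilt %.2f"%(cur,np.degrees(np.arccos(-R[2,2]))),"F",np.round(o["contact_force"],1),"gap %.3f grip %.1f"%(o["finger_gap"],o["grasp_force"]))
    print("turn %.1f"%(cur-yaw),"shift",np.round([d[0]*np.cos(a)+d[1]*np.sin(a),d[0]*np.sin(a)-d[1]*np.cos(a),-d[2]],1))
E
python3 - <<'E'
from h import *
T=Cam("top"); b=lambda p:(np.array(p)+.5)/8-.5+[270,172]
W=[T.plane(b(p),.128)[:2] for p in((58,92),(250,62),(287,298),(95,325))]; print(np.round(W,4),np.mean(W,0)); 
print(T.plane(b((163,180)),.150))
g=lambda p:(np.array(p)-[360,0]+.5)/11.25-.5+[383,232]
print("grip",T.plane(g((541,165)),.036),T.plane(g((540,85)),.036),T.plane(g((541,243)),.036))
go(.5862,-.094,.10,-9.5)
E
```

```text
[[0.5764 0.1291]
 [0.5828 0.0796]
 [0.5214 0.0713]
 [0.5158 0.1204]] [0.54913217 0.10013206]
[0.5491785  0.10067585 0.15      ]
grip [ 0.44518943 -0.1267448   0.036     ] [ 0.46077178 -0.12727669  0.036     ] [ 0.43006194 -0.12603914  0.036     ]
t0.35 pos [ 0.1418 -0.6086  0.2421] yaw 13.1 tilt 0.03 F [-0.1  0.7 -0.4] gap 0.999 grip 0.0
turn 22.6 shift [ 353.4 -580.9  142.1]
```

Call:
send_rows(plan=[0,0,0,5.65,-1,0,0,0,5.65,-1,0,0,0,5.65,-1,0,0,0,5.65,-1,17,-28,0,0,-1,17.5,-29,0,0,-1,18,-29.5,0,0,-1,18,-29.5,0,0,-1,18,-29.5,0,0,-1,18,-29.5,0,0,-1,18,-29.5,0,0,-1,18,-29.5,0,0,-1])

```text
time: 1.35
tool_pos: [0.3218, -0.3999, 0.2425]
eef_rot: [0.997, -0.083, 0.0, 0.0]
contact_force: [0.3, -0.4, -0.4]
finger_gap: 1.002
grasp_force: 0.0
```

Call:
send_rows(plan=[18,-29.5,0,0,-1,18,-29.5,0,0,-1,18,-29.5,0,0,-1,18,-29.5,0,0,-1,18,-29.5,5,0,-1,18,-29.5,10,0,-1,18,-29.5,15,0,-1,18,-29.5,20,0,-1,18,-29.5,20,0,-1,18,-29.5,20,0,-1,15,-26,20,0,-1,0,0,0,0,-1])

```text
time: 2.35
tool_pos: [0.567, -0.109, 0.128]
eef_rot: [0.997, -0.078, -0.002, -0.002]
contact_force: [-1.3, 0.7, -0.2]
finger_gap: 1.003
grasp_force: 0.0
```

```bash
python3 -c "
from h import *
go(.5862,-.094,.0265,-9.5)"
```

```text
t2.35 pos [ 0.567 -0.109  0.128] yaw -9.0 tilt 0.39 F [-1.3  0.7 -0.2] gap 1.003 grip 0.0
turn 0.5 shift [ 16.4 -17.9 101.5]
```

Call:
send_rows(plan=[0,0,0,0,-1,0,0,0,0,-1])

```text
time: 2.52
tool_pos: [0.5661, -0.1174, 0.1323]
eef_rot: [0.997, -0.083, -0.0, 0.0]
contact_force: [0.6, -0.6, -0.7]
finger_gap: 1.004
grasp_force: 0.0
```

```bash
python3 -c "
from h import *
go(.5862,-.094,.0265,-9.5)"
```

```text
t2.52 pos [ 0.5661 -0.1174  0.1323] yaw -9.5 tilt 0.03 F [ 0.6 -0.6 -0.7] gap 1.004 grip 0.0
turn 0.0 shift [ 16.  -26.4 105.8]
```

Call:
send_rows(plan=[8,-13.2,0,0,-1,8,-13.2,15,0,-1,0,0,20,0,-1,0,0,20,0,-1,0,0,20,0,-1,0,0,15,0,-1,0,0,10,0,-1,0,0,5.8,0,-1,0,0,0,0,-1,0,0,0,0,-1])

```text
time: 3.35
tool_pos: [0.5867, -0.0942, 0.0274]
eef_rot: [0.997, -0.083, 0.001, 0.0]
contact_force: [0.5, 0.9, 0.5]
finger_gap: 1.001
grasp_force: 0.0
```

```bash
python3 - <<'E'
from h import *
go(.5862,-.094,.0265,-9.5)
S=Cam("side"); T=Cam("top")
a=cv2.resize(S.im[205:285,315:415],None,fx=4,fy=4,interpolation=cv2.INTER_CUBIC); b=cv2.resize(T.im[145:225,330:430],None,fx=4,fy=4,interpolation=cv2.INTER_CUBIC)
cv2.imwrite("pics/g1.png",cv2.convertScaleAbs(np.hstack([a,b]),alpha=1.5))
E
```

```text
t3.35 pos [ 0.5867 -0.0942  0.0274] yaw -9.5 tilt 0.07 F [0.5 0.9 0.5] gap 1.001 grip 0.0
turn -0.0 shift [-0.6 -0.1  0.9]
```

View pics/g1.png

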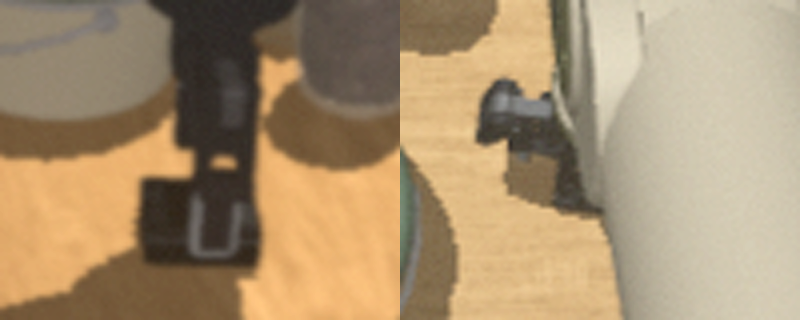

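The left panel shows the near finger at columns 190–240 in front of the cassette (142–260). Allowing for parallax, it is centred. Closing now.

Call:
send_rows(plan=[-0.5,0,0,0,1,0,0,0,0,1,0,0,0,0,1,0,0,0,0,1,0,0,0,0,1,0,0,0,0,1,0,0,0,0,1,0,0,0,0,1])

```text
time: 4.12
tool_pos: [0.5864, -0.0934, 0.0274]
eef_rot: [0.997, -0.083, 0.001, 0.0]
contact_force: [-1.4, 0.6, 5.4]
finger_gap: 0.509
grasp_force: 61.4
```

Call:
send_rows(plan=[0,0,-10,0,1,0,0,-20,0,1,0,0,-30,0,1,0,0,-30,0,1,0,0,-30,0,1,0,0,-25,0,1,0,0,-15,0,1,0,0,0,0,1,0,0,0,0,1])

```text
time: 4.87
tool_pos: [0.5861, -0.0934, 0.1875]
eef_rot: [0.997, -0.083, 0.001, 0.0]
contact_force: [0.3, -0.2, -1.0]
finger_gap: 0.513
grasp_force: 61.3
```

```bash
python3 - <<'E'
from h import *
go(.5492,.1004,.185,7.3)
S=Cam("side"); T=Cam("top")
a=cv2.resize(S.im[140:240,300:400],None,fx=4,fy=4,interpolation=cv2.INTER_CUBIC); b=cv2.resize(T.im[145:245,330:430],None,fx=4,fy=4,interpolation=cv2.INTER_CUBIC)
cv2.imwrite("pics/g2.png",cv2.convertScaleAbs(np.hstack([a,b]),alpha=1.5))
E
```

```text
t4.87 pos [ 0.5861 -0.0934  0.1875] yaw -9.5 tilt 0.11 F [ 0.3 -0.2 -1. ] gap 0.513 grip 61.3
turn -16.8 shift [ -12.  -196.9    2.5]
```

View pics/g2.png

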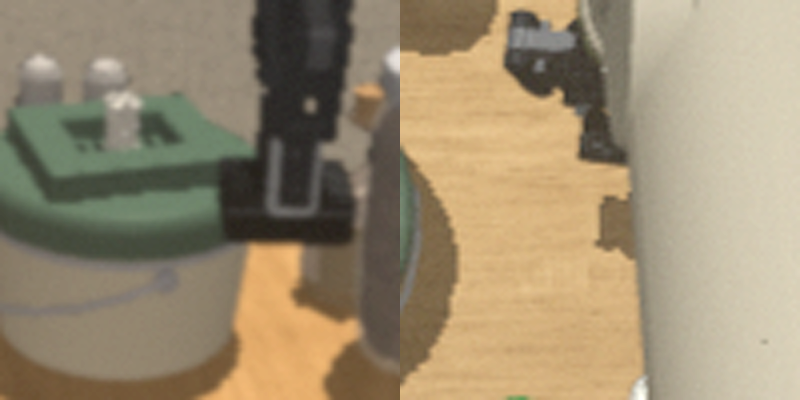

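The cassette is held level. The fingertips overlap only about the top 7 mm of its front face (tip at row 215, face from row 205 to 240), and the stud and well are in clear view. Moving over the well.

Call:
send_rows(plan=[0,0,0,-5.6,1,0,0,0,-5.6,1,0,0,0,-5.6,1,-2,-25,0,0,1,-2,-30,0,0,1,-2,-30,0,0,1,-2,-30,0,0,1,-2,-30,0,0,1,-2,-30,0,0,1,0,-22,0,0,1,0,0,0,0,1,0,0,0,0,1])

```text
time: 5.97
tool_pos: [0.5477, 0.1021, 0.1851]
eef_rot: [0.998, 0.066, -0.001, -0.0]
contact_force: [0.5, -0.3, -0.4]
finger_gap: 0.513
grasp_force: 61.3
```

```bash
python3 - <<'E'
from h import *
go(.5492,.1004,.165,7.3)
S=Cam("side"); T=Cam("top")
a=cv2.resize(S.im[130:230,280:380],None,fx=4,fy=4,interpolation=cv2.INTER_CUBIC); b=cv2.resize(T.im[140:240,240:340],None,fx=4,fy=4,interpolation=cv2.INTER_CUBIC)
cv2.imwrite("pics/g3.png",cv2.convertScaleAbs(np.hstack([a,b]),alpha=1.5))
for X in ((.5492,.1004,.16),(.5492,.1004,.15)): print((S.proj(X)-[280,130])*4)
E
```

```text
t5.97 pos [0.5477 0.1021 0.1851] yaw 7.5 tilt 0.15 F [ 0.5 -0.3 -0.4] gap 0.513 grip 61.3
turn 0.2 shift [ 1.3  1.9 20.1]
[203.90210192 120.80563159]
[203.31024139 137.03623466]
```

View pics/g3.png

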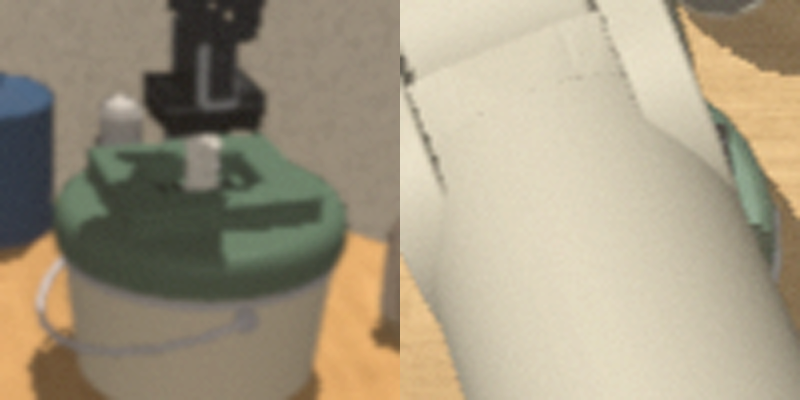

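The side view shows the cassette spanning columns 143–265 (centre 204) directly above the stud at column 204, so x is good. Descending.

Call:
send_rows(plan=[1,1.8,0,-0.2,1,0,0,5,0,1,0,0,5,0,1,0,0,5,0,1,0,0,5,0,1,0,0,5,0,1,0,0,0,0,1])

```text
time: 6.65
tool_pos: [0.5493, 0.0986, 0.1601]
eef_rot: [0.998, 0.066, -0.001, 0.0]
contact_force: [0.2, 0.0, -1.1]
finger_gap: 0.515
grasp_force: 61.3
```

Call:
send_rows(plan=[0,0,2,0,1,0,0,2,0,1,0,0,2,0,1,0,0,0,0,1])

```text
time: 6.98
tool_pos: [0.5499, 0.0988, 0.1552]
eef_rot: [0.998, 0.066, -0.0, -0.0]
contact_force: [-0.3, -0.8, -1.4]
finger_gap: 0.515
grasp_force: 61.3
```

Call:
send_rows(plan=[0,0,1,0,1,0,0,1,0,1,0,0,1,0,1,0,0,0,0,1])

```text
time: 7.32
tool_pos: [0.5502, 0.0991, 0.1528]
eef_rot: [0.998, 0.066, 0.0, -0.0]
contact_force: [0.4, 0.2, -0.3]
finger_gap: 0.51
grasp_force: 61.4
```

Call:
send_rows(plan=[-0.8,-1.2,0,0,1,0,0,1,0,1,0,0,1,0,1,0,0,1,0,1,0,0,0,0,1])

```text
time: 7.73
tool_pos: [0.5489, 0.1, 0.1492]
eef_rot: [0.998, 0.066, -0.0, -0.0]
contact_force: [-0.1, 0.4, -1.6]
finger_gap: 0.511
grasp_force: 61.2
```

Call:
send_rows(plan=[0,0,1,0,1,0,0,1,0,1,0,0,1,0,1,0,0,0,0,1])

```text
time: 8.07
tool_pos: [0.5491, 0.1, 0.1463]
eef_rot: [0.998, 0.066, -0.0, -0.0]
contact_force: [1.1, 0.2, -1.6]
finger_gap: 0.513
grasp_force: 61.3
```

Call:
send_rows(plan=[0,0,1,0,1,0,0,1,0,1,0,0,1,0,1,0,0,0,0,1])

```text
time: 8.4
tool_pos: [0.549, 0.1, 0.1434]
eef_rot: [0.998, 0.066, -0.0, -0.0]
contact_force: [0.1, 1.4, -0.4]
finger_gap: 0.509
grasp_force: 61.3
```

Call:
send_rows(plan=[0,0,1,0,1,0,0,0.7,0,1,0,0,0,0,1])

```text
time: 8.65
tool_pos: [0.5491, 0.1, 0.1418]
eef_rot: [0.998, 0.066, 0.0, -0.0]
contact_force: [-0.2, 1.8, -0.2]
finger_gap: 0.511
grasp_force: 61.3
```

Call:
send_rows(plan=[0,0,0.7,0,1,0,0,0.5,0,1,0,0,0,0,1])

```text
time: 8.9
tool_pos: [0.5491, 0.1, 0.1415]
eef_rot: [0.998, 0.066, 0.0, 0.0]
contact_force: [-4.3, 0.9, 7.1]
finger_gap: 0.513
grasp_force: 62.1
```

The cassette seated at the expected height. I'll release and rise, then take a look.

Call:
send_rows(plan=[0,0,-1,0,-0.3,0,0,0,0,-0.6,0,0,0,0,-0.6,0,0,0,0,-0.6,0,0,-10,0,-0.6,0,0,-20,0,-1,0,0,-25,0,-1,0,0,-25,0,-1,8,30,0,0,-1,8,33,0,0,-1,8,33,0,0,-1,0,0,0,0,-1])

```text
time: 9.9
tool_pos: [0.5873, -0.0014, 0.2219]
eef_rot: [0.998, 0.06, 0.0, 0.002]
contact_force: [-0.1, -1.9, -1.2]
finger_gap: 1.001
grasp_force: 0.0
```

Call:
send_rows(plan=[-10,33,0,0,-1,-14,33,0,0,-1,-18,33,0,0,-1,-18,30,0,0,-1,-18,15,0,0,-1,-15,0,0,5,-1,0,0,0,4.7,-1,0,0,0,0,-1,0,0,0,0,-1])

```text
time: 10.65
tool_pos: [0.5123, -0.1469, 0.2223]
eef_rot: [1.0, -0.018, 0.0, 0.0]
contact_force: [0.2, 0.5, -1.1]
finger_gap: 1.0
grasp_force: 0.0
```

```bash
python3 - <<'E'
from h import *
go(.446,-.1267,.10,-2.3)
S=Cam("side"); T=Cam("top")
a=cv2.resize(S.im[130:230,280:380],None,fx=4,fy=4,interpolation=cv2.INTER_CUBIC); b=cv2.resize(T.im[140:240,240:340],None,fx=4,fy=4,interpolation=cv2.INTER_CUBIC)
cv2.imwrite("pics/g4.png",cv2.convertScaleAbs(np.hstack([a,b]),alpha=1.5))
cv2.imwrite("pics/top4.png",T.im);cv2.imwrite("pics/side4.png",S.im)
E
```

```text
t10.65 pos [ 0.5123 -0.1469  0.2223] yaw -2.0 tilt 0.05 F [ 0.2  0.5 -1.1] gap 1.000 grip 0.0
turn 0.3 shift [-67.1 -17.5 122.3]
```

View pics/g4.png

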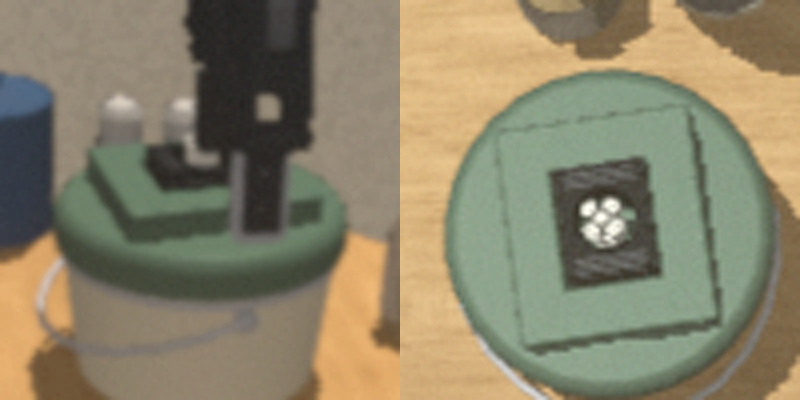

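The right panel shows the cassette flat and square in the well with the stud standing in its bore at (605,220). Now the cap, with the gripper part-closed so it clears the green look-alike.

Call:
send_rows(plan=[-22,-6,0,0.3,-0.2,-22,-6,10,0,-0.2,-23,-5.5,20,0,-0.2,0,0,30,0,-0.2,0,0,30,0,-0.2,0,0,20,0,-0.2,0,0,12,0,-0.2,0,0,0,0,-0.2,0,0,0,0,-0.2])

```text
time: 11.5
tool_pos: [0.4459, -0.1262, 0.0995]
eef_rot: [1.0, -0.021, -0.001, -0.0]
contact_force: [0.4, -0.6, 0.7]
finger_gap: 0.598
grasp_force: 0.0
```

```bash
python3 - <<'E'
from h import *
go(.446,-.1267,.034,-2.3)
E
```

```text
t11.50 pos [ 0.4459 -0.1262  0.0995] yaw -2.4 tilt 0.08 F [ 0.4 -0.6  0.7] gap 0.598 grip 0.0
turn -0.1 shift [ 0.1  0.5 65.5]
```

Call:
send_rows(plan=[0,0.5,15,0,-0.2,0,0,20,0,-0.2,0,0,15,0,-0.2,0,0,10,0,-0.2,0,0,5,0,-0.2,0,0,0,0,1,0,0,0,0,1,0,0,0,0,1,0,0,0,0,1,0,0,0,0,1,0,0,0,0,1,0,0,0,0,1])

```text
time: 12.5
tool_pos: [0.4468, -0.1275, 0.0358]
eef_rot: [1.0, -0.022, 0.001, 0.0]
contact_force: [-2.0, -0.0, 6.3]
finger_gap: 0.098
grasp_force: 60.7
```

Call:
send_rows(plan=[0,0,-10,0,1,0,0,-30,0,1,0,0,-35,0,1,0,0,-35,0,1,0,0,-35,0,1,0,0,-30,0,1,0,0,-10,0,1,0,0,0,0,1,0,0,0,0,1])

```text
time: 13.25
tool_pos: [0.4458, -0.1273, 0.22]
eef_rot: [1.0, -0.022, 0.001, 0.0]
contact_force: [-1.2, 0.8, -2.0]
finger_gap: 0.095
grasp_force: 59.9
```

```bash
python3 - <<'E'
from h import *
go(.5492,.1004,.215,-2.3)
E
```

```text
t13.25 pos [ 0.4458 -0.1273  0.22  ] yaw -2.5 tilt 0.07 F [-1.2  0.8 -2. ] gap 0.095 grip 59.9
turn -0.2 shift [  94.2 -231.7    5. ]
```

Call:
send_rows(plan=[9,-22,0,0,1,12,-29,0,0,1,12,-29,0,0,1,12,-30,0,0,1,12,-30,0,0,1,12,-30,0,0,1,12,-30,0,0,1,11,-26,0,0,1,2.2,-5.7,0,0,1,0,0,0,0,1,0,0,0,0,1])

```text
time: 14.17
tool_pos: [0.5491, 0.0995, 0.2179]
eef_rot: [1.0, -0.021, -0.002, 0.0]
contact_force: [1.0, -1.4, -0.5]
finger_gap: 0.096
grasp_force: 59.9
```

```bash
python3 - <<'E'
from h import *
go(.5492,.1004,.190,-2.3)
S=Cam("side"); cv2.imwrite("pics/side5.png",S.im)
p=get_obs()["tool_pos"]
for X in ((p[0],p[1],p[2]-.0355+.02),(p[0],p[1],p[2]-.0355),(.5492,.1004,.15)): print((S.proj(X)-[280,110])*5)
a=cv2.resize(S.im[110:210,280:380],None,fx=5,fy=5,interpolation=cv2.INTER_CUBIC)
cv2.imwrite("pics/g5.png",cv2.convertScaleAbs(a,alpha=1.5))
E
```

```text
t14.17 pos [0.5491 0.0995 0.2179] yaw -2.4 tilt 0.18 F [ 1.  -1.4 -0.5] gap 0.096 grip 59.9
turn -0.1 shift [ 0.  -0.9 27.9]
[259.13198933 163.13638863]
[257.58227689 205.34417258]
[254.13780174 271.29529332]
```

View pics/g5.png

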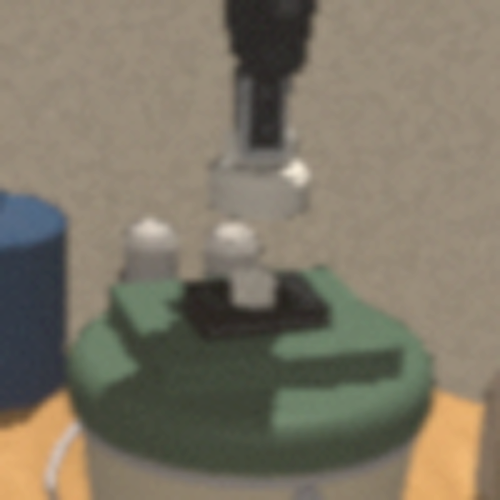

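The cap spans columns 209–309 (centre 259) and the TCP projects to 258–259. The stud spans 233–275 (centre 254), matching its prediction of 254. It is aligned, so I'll descend.

Call:
send_rows(plan=[0,-0.9,5,0,1,0,0,10,0,1,0,0,8,0,1,0,0,5,0,1,0,0,3,0,1,0,0,1.5,0,1,0,0,0,0,1,0,0,0,0,1])

```text
time: 14.88
tool_pos: [0.5502, 0.1011, 0.1873]
eef_rot: [1.0, -0.022, 0.0, -0.0]
contact_force: [1.0, 0.0, -0.4]
finger_gap: 0.09
grasp_force: 59.9
```

```bash
python3 -c "
from h import *
go(.5492,.1004,.1805,-2.3)"
```

```text
t14.88 pos [0.5502 0.1011 0.1873] yaw -2.5 tilt 0.02 F [ 1.   0.  -0.4] gap 0.090 grip 59.9
turn -0.2 shift [-0.9  0.7  6.8]
```

Call:
send_rows(plan=[-0.8,0.6,2,0,1,0,0,2,0,1,0,0,1.5,0,1,0,0,0,0,1,0,0,0,0,1])

```text
time: 15.3
tool_pos: [0.5492, 0.1005, 0.1816]
eef_rot: [1.0, -0.022, -0.0, -0.0]
contact_force: [-0.0, 1.0, -0.0]
finger_gap: 0.088
grasp_force: 60.0
```

Call:
send_rows(plan=[0,0,0.8,0,1,0,0,0.8,0,1,0,0,0,0,1])

```text
time: 15.55
tool_pos: [0.5493, 0.1008, 0.1802]
eef_rot: [1.0, -0.022, 0.0, -0.0]
contact_force: [-1.2, 1.6, 1.7]
finger_gap: 0.094
grasp_force: 60.3
```

Call:
send_rows(plan=[0,0,0.8,0,1,0,0,0.8,0,1,0,0,0,0,1])

```text
time: 15.8
tool_pos: [0.5495, 0.1009, 0.1794]
eef_rot: [1.0, -0.022, 0.001, -0.0]
contact_force: [-1.5, 1.1, 7.2]
finger_gap: 0.092
grasp_force: 60.9
```

Call:
send_rows(plan=[0,0,0.8,0,1,0,0,0.8,0,1,0,0,0,0,1])

```text
time: 16.05
tool_pos: [0.5496, 0.101, 0.1782]
eef_rot: [1.0, -0.022, 0.001, -0.0]
contact_force: [-2.2, 1.6, 7.8]
finger_gap: 0.096
grasp_force: 61.1
```

Call:
send_rows(plan=[0,0,0.8,0,1,0,0,0.8,0,1,0,0,0,0,1])

```text
time: 16.3
tool_pos: [0.549, 0.1004, 0.1747]
eef_rot: [1.0, -0.022, -0.0, 0.0]
contact_force: [0.9, 1.0, -2.4]
finger_gap: 0.096
grasp_force: 59.6
```

Call:
send_rows(plan=[0,0,0.8,0,1,0,0,0,0,1])

```text
time: 16.47
tool_pos: [0.5491, 0.1002, 0.1741]
eef_rot: [1.0, -0.022, -0.0, 0.0]
contact_force: [0.6, 0.1, -0.5]
finger_gap: 0.098
grasp_force: 59.9
```

The cap clicked: the force dropped at about 0.1765. Now I'll press it onto the cassette.

Call:
send_rows(plan=[0,0,0.8,0,1,0,0,0.5,0,1,0,0,0,0,1])

```text
time: 16.72
tool_pos: [0.5492, 0.1003, 0.174]
eef_rot: [1.0, -0.022, 0.0, 0.0]
contact_force: [-3.5, -0.4, 7.6]
finger_gap: 0.094
grasp_force: 60.9
```

Call:
send_rows(plan=[0,0,0.5,0,1,0,0,0,0,1])

```text
time: 16.88
tool_pos: [0.5493, 0.1003, 0.1739]
eef_rot: [1.0, -0.022, 0.0, 0.0]
contact_force: [-5.5, -0.1, 10.3]
finger_gap: 0.096
grasp_force: 61.4
```

Call:
send_rows(plan=[0,0,0,0,1,0,0,0,0,1,0,0,0,0,1,0,0,0,0,1,0,0,0,0,1,0,0,0,0,1])

```text
time: 17.38
tool_pos: [0.5493, 0.1003, 0.1739]
eef_rot: [1.0, -0.022, 0.0, 0.0]
contact_force: [-4.7, -0.7, 10.5]
finger_gap: 0.094
grasp_force: 61.4
```

The push is steady at about 10.5 N with the cap home, so I'm handing in.

```bash
python3 -c "
from bench import order
print(order.close_job())"
```

```text
the job is handed in; nothing more can be done
None
```

The cassette is fully down in the well, and the cap clicked over the stud's prongs; I handed the job in at 17.4 s with the gripper still holding the cap and pressing it down at about 10.5 N (the click and seating are read from force and height, as I had used all ten pictures).

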